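# Load the gauge pins and hover the cover plate over the block

## Task

Drop the two steel gauge pins from the wooden rack end-down into the two brass-collared wells of the black block, fully home. Then take the blue cover plate by its handle and hold it level about a centimetre above the block, its four holes centred over the block's four threaded holes so that a colleague can start the screws; never let the plate touch the block, and finish while still holding it there. Leave the jar, screwdriver, mouse and loupe where they are.

Things in the scene. Friction and masses are not known exactly. Their poses are not given: they have to be found in the camera images.
- fixture: Black rectangular block fixed to the table, 130 (its x) x 92 (its y) x 70 mm high, upright; origin at the centre of its underside on the table, z up. In its flat top: two wells for pins on its x axis and four threaded holes near its corners.
- well0 (a point): Centre of the mouth of one pin well, in the block's top face (70 mm above the table), 28 mm from the block's centre along its -x. Bore 12 mm, 62 mm deep (floor 8 mm above the table), brass collar around the mouth. Either pin may go in either well.
- well1 (a point): The same for the other pin well, 28 mm from the block's centre along its +x.
- pin_a: Loose steel gauge pin, plain round, 10 mm diameter x 60 mm long, 37 g, foot slightly chamfered; starts upright in a hole of the wooden rack, 40 mm of it showing. Origin at the centre of its lower end, z along the pin towards its upper end.
- pin_b: Second gauge pin, the same as pin_a, in another hole of the rack, 50 mm from pin_a.
- rack: Brown wooden pin rack fixed to the table, 110 (its x) x 44 (its y) x 26 mm high, with four 11.5 mm holes, 20 mm deep, in a row along its x at -37.5, -12.5, 12.5 and 37.5 mm from its centre; pin_a starts in the hole at -37.5, pin_b in that at 12.5. Origin at the centre of its underside. It may stand on the left or on the right of the block.
- cover: Loose blue cover plate, 130 (its x) x 92 (its y) x 6 mm, about 0.22 kg, lying flat on the table, with a black upright handle bar in the middle of its top: 64 mm long along the plate's x, 14 mm thick along its y, its top 40 mm above the plate's underside. Origin at the centre of the underside, z up. The plate fits the block either way round (half a turn makes no difference).
- thread0 (a point): Centre of a threaded hole's mouth (bore 8.5 mm, bright steel ring) in the block's top face, at x -52, y -33 mm in the block's frame, 70 mm above the table.
- thread1 (a point): Centre of a threaded hole's mouth (bore 8.5 mm, bright steel ring) in the block's top face, at x 52, y -33 mm in the block's frame, 70 mm above the table.
- thread2 (a point): Centre of a threaded hole's mouth (bore 8.5 mm, bright steel ring) in the block's top face, at x 52, y 33 mm in the block's frame, 70 mm above the table.
- thread3 (a point): Centre of a threaded hole's mouth (bore 8.5 mm, bright steel ring) in the block's top face, at x -52, y 33 mm in the block's frame, 70 mm above the table.
- hole0 (a point): Centre of a 14 mm through hole of the cover plate, on its underside, at x -52, y -33 mm in the plate's frame.
- hole1 (a point): Centre of a 14 mm through hole of the cover plate, on its underside, at x 52, y -33 mm in the plate's frame.
- hole2 (a point): Centre of a 14 mm through hole of the cover plate, on its underside, at x 52, y 33 mm in the plate's frame.
- hole3 (a point): Centre of a 14 mm through hole of the cover plate, on its underside, at x -52, y 33 mm in the plate's frame.
- jar: Bystander: amber jar with white lid, 48 mm diameter, 55 mm high; origin at the centre of its foot.
- driver: Bystander: screwdriver with red handle, 170 mm long, lying along its x; origin under its middle.
- mouse: Bystander: black computer mouse, 100 x 62 x 36 mm; origin at the centre of its underside.
- loupe: Bystander: small grey eyepiece loupe, 38 mm diameter, 36 mm high, standing beyond the block; origin at the centre of its foot.
Mind the look-alikes: they are no part of the job. Leave any red or turquoise look-alike of the cover alone.

How it is judged:
By the outcome, as a careful person would: the job done as asked, in the order asked, and still so for the second after the job is handed in, while the arm keeps its last pose, push and grip.
It also fails if it takes over 72 s, if anything falls off the work surface, if the arm or the gripper's body presses on something with over 40 N, if the wrist force passes 120 N, or if a joint passes its speed limit or range.

## Robot

A 6-joint arm with a two-finger parallel gripper is mounted at the origin on the work surface. World frame = base frame: x ahead of the robot, y to its left, z up, the work surface at z = 0. Lengths are in m, angles in degrees, forces in N, time in s.
With the tool pointing down it reaches from about 0.25 to 0.725 m from the base axis. Payload 9.7 kg.
Tool frame: the origin (TCP) lies between the finger pads; the fingertips stand 25 mm ahead of it and the grasp point (between the pads) lies 6 mm ahead of it; z points along the fingers, y is the line along which they close (so a half turn about z gives the same grasp; the last joint's range is limited). The gripper opens to 85 mm and grips with 20 to 120 N. Pads are 22 mm wide; open, the fingers measure 114 mm over their backs; the gripper's body (76 mm by 85 mm) begins 54 mm behind the grasp point. The pads swing forward as they close: fully open they stand 13 mm farther back than shut.
Start: joints at [0, 4.979, 10.078, 95.1, 0, 90], TCP at [0.55, -0, 0.256] pointing down, gripper open.
Joint ranges: [-179.16, 179.16], [-48.56, 103.87], [-65.8, 70.77], [-126.05, 130.52], [-82.76, 87.17], [-180, 180]. Speed limits (degrees/s): [127.2, 127.2, 147.25, 180, 180, 180].

## Interface

Orientations are given as [roll, pitch, yaw] about the fixed x, y, z axes, in that order (R = Rz(yaw) Ry(pitch) Rx(roll)).
In Python, from workcell import bot gives the robot as it stands. The module is installed in compiled form; this text tells all that it offers.
- The arm moves only by the shell command python3 -m pendant 'ROWS' [FORCE]. ROWS is a JSON list of rows, 1 to 5 of them, each an object with the fields tx, ty, tz (the shift in m), turn (a turn about the tool's z in degrees), jaw (the finger opening in m); a field left out counts as zero (the opening has to be given); each row is the pose to reach, as a shift and turn from the pose commanded when the command began, along the tool's axes at that moment; what a row does not reach only later rows make up. A row lasts 1/12 s, in which the tool goes at most 0.0417 m and 7.16 degrees, less where a joint would pass 70% of its speed; a pose out of reach is approached as far as the arm can. The fingers move at their own pace and stop on an object; FORCE is the grip in N (left out, the last holds). Time passes only in rows, so rows that do not move let the fingers close. It prints the time, the measured TCP pose, the force, the opening and the grip force at its end. Input that does not fit is refused with a message, and nothing moves.
- bot.get_obs(): the state, without advancing time (a new reading comes with each control period).
- bot.camera(name): name is "scene" or "side" or "wrist"; returns the picture (400x640x3 uint8, blue, green, red); there is no depth.
- bot.camera_info(name): a dict with "mtx" (3x3 intrinsics, pixels), "extrinsics" (4x4, takes a point from camera to world coordinates). Camera axes: x right, y down, z forward; pixel columns grow to the right and rows downward; lengths in m; the calibration is good to about 2 mm. A picture is of the moment at which its call begins: read the wrist's pose just before it. camera_info takes no time and is no camera call; for the wrist camera it gives the pose at the moment of the call.
- bot.job_done(): hands the job in; it is judged then, once.
The state is a dict: "time": time; "q": joint angles; "qd": joint speeds; "joint_efforts": joint torques, N m; "ee_pos": TCP position; "tcp_rot": TCP orientation; "wrist_force": force on the tool from outside, world axes, zero at the start; "torque": the same for the moment, N m; "opening": finger opening in m; "grasp_force": force on a finger pad.
Only numpy, scipy, OpenCV 4.12 (cv2) and the standard library are available. Lean on these libraries where they do the work, as an engineer would, in place of code of your own. Each camera call takes 0.05 s, during which the arm holds its last target. There are 200 camera calls.

## Working session

There is one attempt and no reset: what is moved stays moved. The work goes in short steps, Python scripts to look and compute and a shell command to move; the robot and the scene stay as the last step left them, time stands still between calls to the robot, and variables do not carry over. Pictures are saved under pics/ and viewed, at most 10 in all, crops included, and the job is handed in when it is done.

```bash
mkdir -p pics
cat > h.py <<'E'
import numpy as np, cv2
from workcell import bot
def ray(name,uv,z,info=None):
    i=info or bot.camera_info(name); K=np.array(i["mtx"]);T=np.array(i["extrinsics"])
    uv=np.atleast_2d(np.array(uv,float)); d=np.c_[uv,np.ones(len(uv))]@np.linalg.inv(K).T@T[:3,:3].T
    o=T[:3,3]; return o+d*((z-o[2])/d[:,2:])
def proj(name,P,info=None):
    i=info or bot.camera_info(name); K=np.array(i["mtx"]);T=np.array(i["extrinsics"])
    c=(np.atleast_2d(P)-T[:3,3])@T[:3,:3]; p=c@K.T; return p[:,:2]/p[:,2:]
E
python3 - <<'E'
from h import *
for n in("scene","side","wrist"):
    cv2.imwrite(f"pics/{n}0.png",bot.camera(n)); i=bot.camera_info(n); print(n,np.round(i["mtx"],1).tolist(),np.round(i["extrinsics"],3).tolist())
a=cv2.imread("pics/scene0.png");
print(bot.get_obs())
E
```

```text
scene [[362.5, 0.0, 324.1], [0.0, 362.5, 202.8], [0.0, 0.0, 1.0]] [[0.394, 0.784, -0.479, 1.047], [0.919, -0.34, 0.201, -0.165], [-0.005, -0.52, -0.854, 1.039], [0.0, 0.0, 0.0, 1.0]]
side [[419.4, 0.0, 319.9], [0.0, 419.4, 201.9], [0.0, 0.0, 1.0]] [[0.999, -0.032, 0.013, 0.5], [-0.029, -0.559, 0.828, -0.766], [-0.019, -0.828, -0.56, 0.617], [0.0, 0.0, 0.0, 1.0]]
wrist [[276.6, 0.0, 317.1], [0.0, 276.6, 194.7], [0.0, 0.0, 1.0]] [[1.0, -0.0, -0.001, 0.549], [-0.001, -0.963, -0.269, 0.068], [-0.001, 0.269, -0.963, 0.373], [0.0, 0.0, 0.0, 1.0]]
{'time': 0.15, 'q': array([-6.89227442e-04,  5.00376535e+00,  1.00433267e+01,  9.50974860e+01,
        1.52950515e-03,  9.00004021e+01]), 'qd': array([ 0.02145388, -0.0519104 ,  0.17093111,  0.15994182, -0.00584861,
        0.02283044]), 'joint_efforts': array([-3.04631758e-03, -5.20762289e+01,  4.65044117e+01,  1.38444663e-02,
       -2.16874664e-04, -1.82086734e-05]), 'ee_pos': array([5.49856206e-01, 3.26295464e-07, 2.55732884e-01]), 'tcp_rot': array([-1.79942075e+02, -1.52909784e-03,  8.99989071e+01]), 'wrist_force': array([-0.79144658,  0.67681601, -0.38558921]), 'torque': array([0.01961573, 0.01169612, 0.0196429 ]), 'grasp_force': 0.0, 'opening': 0.08553698365788048}
```

View pics/scene0.png

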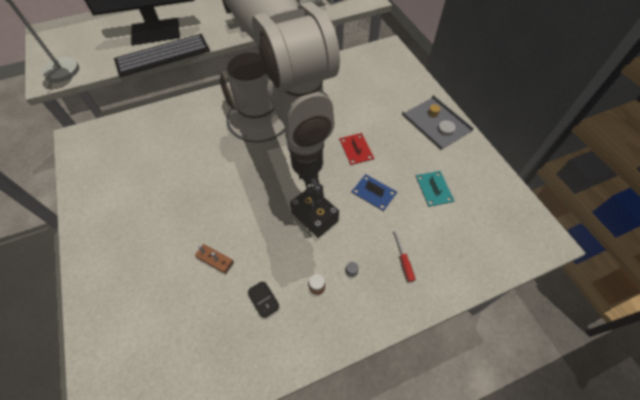

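View pics/side0.png

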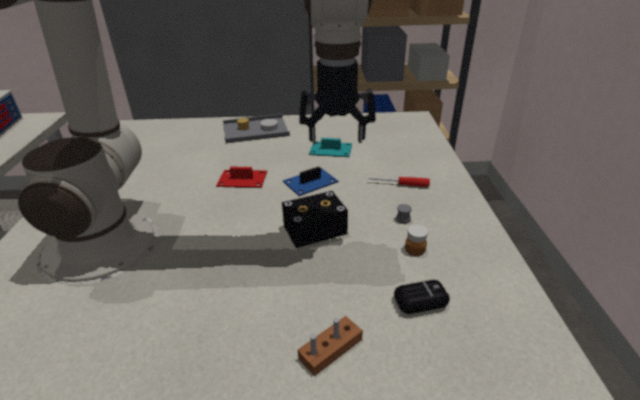

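Scene view: block at (315,212), with brass wells near (309,200) and (320,211). The rack is at (214,258), the jar at (317,284), the mouse at (263,299), the loupe at (352,269) and the driver at (404,262). There are three plate candidates: red (357,149), blue (374,191) and turquoise (435,188). Blue is the one asked for; the others are the look-alikes. Side view: rack (331,345), pins (314,347) and (336,328), wells (302,209) and (326,203), blue plate (310,180).

```bash
cat > m.py <<'E'
from h import *
def comps(m,amin=8):
    n,l,s,c=cv2.connectedComponentsWithStats(m); return [(s[k,4],c[k],(l==k).astype(np.uint8)) for k in range(1,n) if s[k,4]>=amin]
def show(name,f,lo,hi,z,amin=20):
    a=cv2.imread(f); hsv=cv2.cvtColor(a,cv2.COLOR_BGR2HSV)
    for ar,c,m in comps(cv2.inRange(hsv,lo,hi),amin):
        ct=max(cv2.findContours(m,0,1)[0],key=len)[:,0]; P=ray(name,ct,z)[:,:2].astype(np.float32)*1000
        print(name,ar,c.round(1),"rect",[np.round(v,1) for v in cv2.minAreaRect(P)])
E
python3 - <<'E'
from m import *
for n in("scene","side"):
    f=f"pics/{n}0.png"
    print("blue");show(n,f,(105,110,40),(125,255,255),.006,80)
    print("rack");show(n,f,(4,110,60),(16,255,255),.026,80)
    print("brass");show(n,f,(8,90,60),(28,255,255),.07,5)
    print("dark");show(n,f,(0,0,0),(180,255,45),.07,400)
a=cv2.imread("pics/side0.png");b=cv2.imread("pics/scene0.png")
c=np.vstack([np.hstack([cv2.resize(a[160:255,265:365],(400,300),interpolation=3),cv2.resize(a[305:380,285:385],(400,300),interpolation=3)]),
np.hstack([cv2.resize(b[165:240,285:385],(400,300),interpolation=3),cv2.resize(b[225:300,180:280],(400,300),interpolation=3)])])
cv2.imwrite("pics/crop1.png",c)
E
```

```text
blue
scene 461 [373.7 193.1] rect [array([493.5, 250. ]), array([119.8,  83. ]), np.float64(31.0)]
scene 1401 [620.6 212. ] rect [array([885.6, 963.1]), array([116.9, 184.9]), np.float64(0.1)]
scene 452 [586.5 240.4] rect [array([915.4, 767.2]), array([94.1, 69. ]), np.float64(0.6)]
rack
scene 388 [214.5 259. ] rect [array([ 524.6, -307.3]), array([109.2,  41.6]), np.float64(38.5)]
scene 161 [628.9 279.4] rect [array([1065.9,  768.9]), array([50.1, 79. ]), np.float64(87.4)]
scene 144 [602.9 292.9] rect [array([1063.7,  680.8]), array([25.1, 71.5]), np.float64(83.8)]
brass
scene 283 [633.3  70.3] rect [array([ 412.2, 1441.7]), array([ 58.1, 178.9]), np.float64(42.6)]
scene 9781 [602.3 205.5] rect [array([762.3, 880.6]), array([301.4, 911.7]), np.float64(42.6)]
scene 95 [434.1 109.8] rect [array([296.6, 595.5]), array([33., 55.]), np.float64(58.2)]
scene 37 [308.2 199.9] rect [array([473.7,  20.3]), array([18.9, 22.2]), np.float64(66.6)]
scene 58 [320.  211.4] rect [array([527.1,  38.7]), array([24.7, 24.9]), np.float64(66.8)]
scene 458 [214.3 258.7] rect [array([ 547.1, -301.2]), arra
[... 2657 characters left out ...]
2604.9,  275.5]), np.float64(89.9)]
side 972 [464.3  68.8] rect [array([1348.2, 1539.9]), array([2622.9,   51.4]), np.float64(69.7)]
side 1419 [381.5  51.8] rect [array([ 881. , 1399.1]), array([997.7, 229.5]), np.float64(82.9)]
side 641 [337.1  50.6] rect [array([ 631.6, 1387.1]), array([341.8, 229.2]), np.float64(83.7)]
side 1923 [ 65.1 151.9] rect [array([-221.8,  382. ]), array([202.1, 289.7]), np.float64(1.7)]
side 3128 [ 58.  212.4] rect [array([-91.9,  47.2]), array([140.2, 353. ]), np.float64(60.3)]
side 2379 [314.4 220.5] rect [array([501. , -16.1]), array([147.6, 165.7]), np.float64(19.9)]
side 1256 [420.1 297.7] rect [array([ 679.7, -260. ]), array([91.2, 63.2]), np.float64(10.5)]
```

View pics/crop1.png

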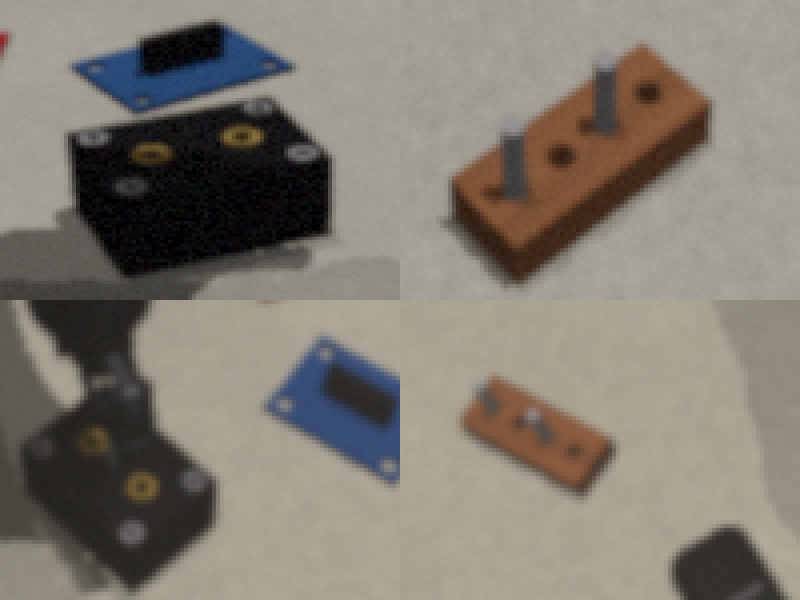

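View pics/wrist0.png

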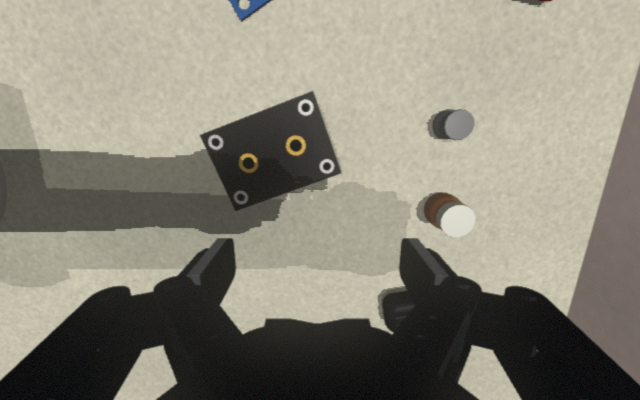

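Crop: the blue plate with its handle and four white holes is confirmed. The rack shows pins in its 1st and 3rd holes, and the block has two brass wells and four steel rings. Wrist view: wells (248,163) and (296,145); rings (215,142), (306,107), (327,166) and (240,197). I'll refine the block position from this view and move to look at the rack.

```bash
cat > blk.py <<'E'
from m import *
def blobs(f,lo,hi,amin,amax):
    hsv=cv2.cvtColor(cv2.imread(f),cv2.COLOR_BGR2HSV); out=[]
    for ar,c,m in comps(cv2.inRange(hsv,lo,hi),amin):
        if ar<=amax: out.append((ar,c))
    return out
def rowsto(dw):  # world shift -> tool axes at current pose
    y=np.radians(bot.get_obs()["tcp_rot"][2]); R=np.array([[np.cos(y),np.sin(y),0],[np.sin(y),-np.cos(y),0],[0,0,-1]]); return R@dw
E
python3 - <<'E'
from blk import *
i=bot.camera_info("wrist"); a=cv2.imread("pics/wrist0.png")
hsv=cv2.cvtColor(a,cv2.COLOR_BGR2HSV)
g=cv2.cvtColor(a,cv2.COLOR_BGR2GRAY)
def cen(u,v,r=15):
    w=np.array([1.0]); S=hsv[v-r:v+r+1,u-r:u+r+1]; G=g[v-r:v+r+1,u-r:u+r+1]
    m=(G>75).astype(np.uint8)
    yy,xx=np.mgrid[-r:r+1,-r:r+1]; m[(xx**2+yy**2)>r*r]=0
    n,l,s,c=cv2.connectedComponentsWithStats(m)
    k=1+np.argmin([np.hypot(*(c[j]-r)) + (1000 if s[j,4]<30 else 0) for j in range(1,n)])
    ct=max(cv2.findContours((l==k).astype(np.uint8),0,1)[0],key=len); (e,ax,_)=cv2.fitEllipse(ct)
    return np.array(e)+[u-r,v-r],ax
P=[]
for u,v in[(248,163),(296,145),(240,197),(327,166),(306,107),(215,142)]:
    c,ax=cen(u,v); p=ray("wrist",c,.07)[0]; P.append(p[:2]); print(c.round(1),np.round(ax,1),p.round(4))
P=np.array(P); L=np.array([[-28,0],[28,0],[-52,-33],[52,-33],[52,33],[-52,33]])/1000
A=L-L.mean(0);B=P-P.mean(0); U,_,Vt=np.linalg.svd(A.T@B); R=(U@Vt).T; t=P.mean(0)-R@L.mean(0)
print("centre",t,"yaw",np.degrees(np.arctan2(R[1,0],R[0,0])),"res mm",((P-(L@R.T+t))*1000).round(1).tolist())
E
python3 -m pendant '[{"tx":-0.04,"ty":-0.01,"jaw":0.04},{"tx":-0.08,"ty":-0.02,"jaw":0.04},{"tx":-0.12,"ty":-0.03,"jaw":0.04},{"tx":-0.16,"ty":-0.04,"jaw":0.04},{"tx":-0.2,"ty":-0.05,"jaw":0.04}]'
python3 -m pendant '[{"tx":-0.04,"ty":-0.01,"turn":7,"jaw":0.04},{"tx":-0.08,"ty":-0.02,"turn":14,"jaw":0.04},{"tx":-0.12,"ty":-0.02,"turn":21,"jaw":0.04},{"tx":-0.14,"ty":-0.02,"turn":28,"jaw":0.04}]'
python3 -m pendant '[{"turn":7,"jaw":0.04},{"turn":14,"jaw":0.04},{"turn":21,"jaw":0.04},{"turn":23.5,"jaw":0.04},{"turn":23.5,"jaw":0.04}]'
python3 - <<'E'
from blk import *
o=bot.get_obs();i=bot.camera_info("wrist");np.savez("w1.npz",mtx=i["mtx"],extrinsics=i["extrinsics"]);cv2.imwrite("pics/wrist1.png",bot.camera("wrist"));print(o["ee_pos"],o["tcp_rot"])
E
```

```text
[248.1 162.1] [18.1 19. ] [0.473 0.021 0.07 ]
[295.4 145. ] [20.4 20.7] [0.5256 0.0395 0.07  ]
[240.5 197. ] [12.  13.3] [ 0.4617 -0.0191  0.07  ]
[326.5 165.9] [15.3 15.5] [0.5596 0.0167 0.07  ]
[305.3 107. ] [17.1 17.8] [0.5369 0.0788 0.07  ]
[215.4 141.7] [14.9 16.3] [0.4392 0.0431 0.07  ]
centre [0.4993151  0.02999965] yaw 19.994716841405015 res mm [[0.0, 0.5], [-0.0, -0.0], [-0.0, -0.3], [0.1, -0.1], [-0.0, 0.0], [-0.0, -0.1]]
time: 0.57
ee_pos: [0.4991, -0.2016, 0.2562]
tcp_rot: [-180.0, -0.0, 90.0]
wrist_force: [1.1, -0.7, 0.1]
opening: 0.0397
grasp_force: 0.0
time: 0.9
ee_pos: [0.4788, -0.3438, 0.2557]
tcp_rot: [-180.0, 0.0, 61.5]
wrist_force: [1.5, 0.2, -0.1]
opening: 0.0396
grasp_force: 0.0
time: 1.32
ee_pos: [0.4799, -0.3401, 0.2559]
tcp_rot: [-180.0, 0.0, 38.4]
wrist_force: [-0.1, -0.1, 0.7]
opening: 0.0402
grasp_force: 0.0
[ 0.47987818 -0.34007944  0.25588778] [-1.79959729e+02  1.11657359e-02  3.83723711e+01]
```

View pics/wrist1.png

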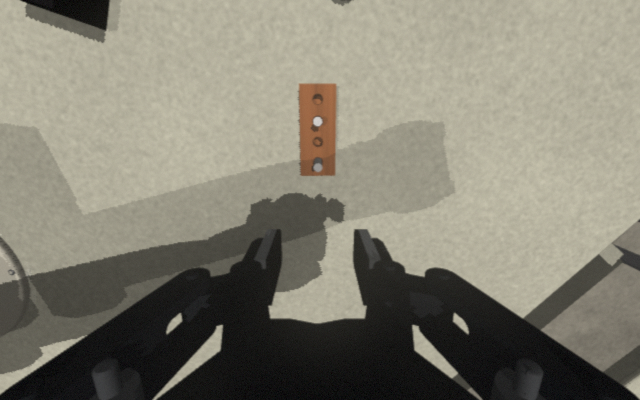

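Wrist view: the rack spans about (299–336, 84–175). Pin tops are at (317,121) and (317,166), empty holes at (317,99) and (317,142).

Run:
```python
from blk import *
i=dict(np.load("w1.npz")); f="pics/wrist1.png"
hsv=cv2.cvtColor(cv2.imread(f),cv2.COLOR_BGR2HSV)
m=cv2.inRange(hsv,(4,90,50),(16,255,255)); ct=max(cv2.findContours(m,0,1)[0],key=cv2.contourArea)[:,0]
P=ray("wrist",ct,.026,i)[:,:2]; (c,s,a)=cv2.minAreaRect((P*1000).astype(np.float32)); print("rack",c,s,a)
g=cv2.imread(f)
for u,v in((317,121),(317,166)):
    S=hsv[v-9:v+10,u-9:u+10]; mm=((S[:,:,1]<60)&(S[:,:,2]>100)).astype(np.uint8)
    for ar,cc,_ in comps(mm,6):
        q=cc+[u-9,v-9]; print(ar,q.round(1),ray("wrist",q,.066,i)[0].round(4))
th=np.radians(a if s[0]>s[1] else a-90); 
for x in(-37.5,12.5): print("hole",np.array(c)+x*np.array([np.cos(th),np.sin(th)]))
```

```text
rack (519.73876953125, -307.875244140625) (108.84459686279297, 43.89391326904297) 38.668827056884766
80 [317.3 121.2] [ 0.5297 -0.3002  0.066 ]
65 [317.3 167. ] [ 0.4907 -0.331   0.066 ]
hole [ 490.45987699 -331.30591744]
hole [ 529.49840038 -300.06501971]
```

```bash
python3 -m pendant '[{"tx":0.014,"ty":-0.0004,"tz":0.03,"jaw":0.03},{"tx":0.014,"ty":-0.0004,"tz":0.07,"jaw":0.03},{"tx":0.014,"ty":-0.0004,"tz":0.11,"jaw":0.03},{"tx":0.014,"ty":-0.0004,"tz":0.14,"jaw":0.03},{"tx":0.014,"ty":-0.0004,"tz":0.14,"jaw":0.03}]'
python3 -m pendant '[{"tz":0.015,"jaw":0.03},{"tz":0.03,"jaw":0.03},{"tz":0.045,"jaw":0.03},{"tz":0.053,"jaw":0.03},{"tz":0.053,"jaw":0.03}]'
python3 -m pendant '[{"jaw":0},{"jaw":0},{"jaw":0},{"jaw":0}]' 40
```

```text
time: 1.78
ee_pos: [0.488, -0.329, 0.1092]
tcp_rot: [-179.4, 0.2, 38.6]
wrist_force: [-0.7, 0.7, -0.9]
opening: 0.0299
grasp_force: 0.0
time: 2.2
ee_pos: [0.4905, -0.3308, 0.063]
tcp_rot: [-179.9, 0.0, 38.6]
wrist_force: [0.5, 0.2, 0.0]
opening: 0.0301
grasp_force: 0.0
time: 2.53
ee_pos: [0.4913, -0.3314, 0.0649]
tcp_rot: [179.9, -0.0, 38.5]
wrist_force: [-1.0, -0.4, 7.0]
opening: 0.0086
grasp_force: 39.3
```

```bash
python3 -m pendant '[{"tz":-0.01,"jaw":0},{"tz":-0.04,"jaw":0},{"tz":-0.08,"jaw":0},{"tz":-0.11,"jaw":0},{"tz":-0.11,"jaw":0}]' 60
python3 - <<'E'
from blk import *
o=bot.get_obs(); print(o["ee_pos"],o["opening"],o["grasp_force"])
b=bot.camera("wrist");a=bot.camera("side");cv2.imwrite("pics/side2.png",a);cv2.imwrite("pics/wrist2.png",b)
c=proj("side",[o["ee_pos"]])[0].astype(int);print(c)
u,v=c; cr=cv2.resize(a[max(v-40,0):v+60,u-50:u+50],(400,400),interpolation=3)
cv2.imwrite("pics/crop2.png",np.hstack([cr,cv2.resize(b[160:360,220:420],(400,400))]))
E
```

```text
time: 2.95
ee_pos: [0.4924, -0.3321, 0.1815]
tcp_rot: [179.5, -0.2, 38.5]
wrist_force: [0.5, -0.2, 0.6]
opening: 0.0077
grasp_force: 59.3
[ 0.49240877 -0.33213037  0.18145596] 0.0077451324068362 59.27455186843872
[311 284]
```

View pics/crop2.png

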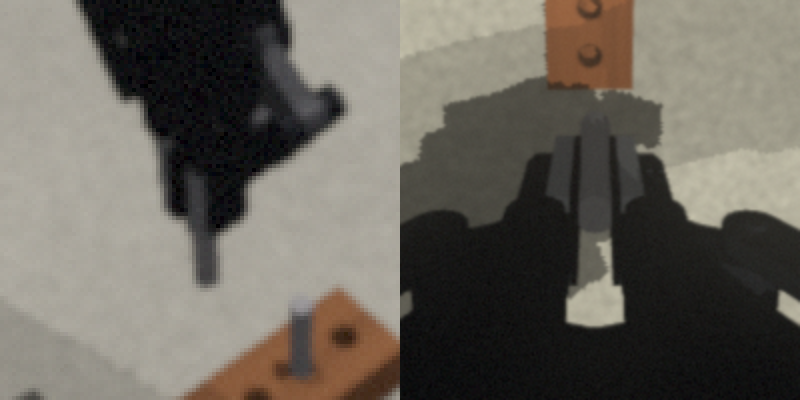

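```bash
cat >> blk.py <<'E'
def tri(a,uva,b,uvb):
    O=[];D=[]
    for n,uv in((a,uva),(b,uvb)):
        p0=ray(n,uv,0.0)[0]; o=np.array(bot.camera_info(n)["extrinsics"])[:3,3]; d=p0-o; d/=np.linalg.norm(d); O.append(o);D.append(d)
    M=sum(np.eye(3)-np.outer(d,d) for d in D); v=sum((np.eye(3)-np.outer(d,d))@o for o,d in zip(O,D)); p=np.linalg.solve(M,v)
    return p,[np.linalg.norm((np.eye(3)-np.outer(d,d))@(p-o))*1000 for o,d in zip(O,D)]
E
python3 - <<'E'
from blk import *
a=cv2.imread("pics/side2.png");b=cv2.imread("pics/wrist2.png")
G=cv2.cvtColor(a,6); print(G[290:320:2,300:324]); 
W=cv2.cvtColor(b,6); print(W[206:266:4,300:336:2])
o=bot.get_obs(); p,r=tri("wrist",(317.5,219),"side",(312.5,313)); d=p-o["ee_pos"]
print(p,r,"tool",rowsto(d)*1000)
# expected columns of a vertical pin
for z in(0,.02,.04,.059): print(z,proj("side",[o["ee_pos"]-[0,0,z]]).round(1),proj("wrist",[o["ee_pos"]-[0,0,z]]).round(1))
E
```

```text
[[147 114  69  43  16  12  21  35  52  58  59  52  31  16  19  11  16  19
   12  18  10  23  71 121]
 [161 128  77  41  17  12  17  30  49  60  61  55  38  23  15  20  21   7
    6  18  18  41  93 140]
 [162 133  83  44  14  13  20  30  50  61  59  56  42  26  19  12   9  19
    7  15  18  34  84 137]
 [164 144 111  71  30  19   5  20  50  57  65  61  41  18  11  21  14  15
    4  19  10  38  88 139]
 [168 164 159 139 115  90  84  73  62  61  58  55  40  27   5  16   5  15
   21  27  49  92 134 158]
 [169 168 168 167 164 162 151 125  79  61  60  53  44  27  23   1  25  51
   89 122 136 152 162 165]
 [170 166 168 166 167 166 161 147 121  86  66  62  56  45  46  82 117 140
  154 163 165 164 164 163]
 [167 165 166 165 165 165 166 159 141 101  69  66  61  66  82 126 154 165
  165 163 164 165 163 163]
 [164 165 166 165 163 164 161 161 145 111  77  66  62  65  84 125 152 161
  163 162 164 165 166 165]
 [167 169 169 169 164 162 162 156 143 116  77  65  63  65  80 109 147 161
  165 164 165 162 164 166]
 [166 163 165 164 163 162 163 162 158 124  86  70  65  65  75 110 148 163
  165 166 166 16
[... 1133 characters left out ...]
 61  58  51  32  39  67  71  72]
 [ 55  58  55  25  27  48  60  60  62  64  63  58  52  30  33  58  62  66]
 [ 57  59  52  28  29  52  61  61  60  61  61  60  54  29  33  54  59  60]
 [ 58  57  48  27  25  53  58  57  64  60  58  63  54  32  28  48  60  60]
 [ 62  60  50  24  28  59  60  63  67  65  62  63  57  31  33  48  63  64]
 [ 23  56  49  24  29  67  67  68  65  65  69  67  66  34  30  47  56  31]]
[ 0.49227192 -0.33009653  0.11777661] [np.float64(0.4215553404343672), np.float64(0.4215553404345593)] tool [ 1.56711232 -0.41428547 57.82037937]
0 [[311.  286.6]] [[318.3 265.6]]
0.02 [[311.4 296.3]] [[318.  246.7]]
0.04 [[311.8 305.7]] [[317.8 232.1]]
0.059 [[312.2 314.3]] [[317.6 220.9]]
```

The pin is held, about 3° off vertical, with its foot 1.6 mm off the TCP axis. Next I move to a standoff short of the block, already at the block's yaw, and measure it again.

```bash
python3 -m pendant '[{"tx":0.016,"ty":-0.032,"jaw":0},{"tx":0.032,"ty":-0.064,"jaw":0},{"tx":0.048,"ty":-0.096,"jaw":0},{"tx":0.064,"ty":-0.128,"jaw":0},{"tx":0.08,"ty":-0.16,"jaw":0}]'
python3 -m pendant '[{"tx":0.016,"ty":-0.032,"turn":4,"jaw":0},{"tx":0.032,"ty":-0.064,"turn":8,"jaw":0},{"tx":0.048,"ty":-0.096,"turn":12,"jaw":0},{"tx":0.064,"ty":-0.128,"turn":16,"jaw":0},{"tx":0.0673,"ty":-0.147,"turn":18.5,"jaw":0}]'
python3 -m pendant '[{"jaw":0},{"jaw":0},{"jaw":0}]'
cat > meas.py <<'E'
from blk import *
def block(f,info,guess=(.4993,.03),yaw=20.,skip=()):
    g=cv2.cvtColor(cv2.imread(f),6); L=np.array([[-28,0],[28,0],[-52,-33],[52,-33],[52,33],[-52,33]])/1000
    t=np.radians(yaw);R=np.array([[np.cos(t),-np.sin(t)],[np.sin(t),np.cos(t)]]); P=[];K=[]
    for k,l in enumerate(L):
        q=R@l+guess; u,v=proj("wrist",[[*q,.07]],info)[0].round().astype(int); q2=proj("wrist",[[*(q+[.0075,0]),.07]],info)[0]; r=int(np.hypot(*(q2-[u,v])))+8
        if k in skip or not(r<u<639-r and r<v<399-r): continue
        m=(g[v-r:v+r+1,u-r:u+r+1]>75).astype(np.uint8); yy,xx=np.mgrid[-r:r+1,-r:r+1]; m[xx**2+yy**2>r*r]=0
        C=[c for c in comps(m,30) if np.hypot(*(c[1]-r))<10]
        if not C: continue
        ct=max(cv2.findContours(max(C,key=lambda c:c[0])[2],0,1)[0],key=len)
        e,ax,_=cv2.fitEllipse(ct); c=np.array(e)+[u-r,v-r]; p=ray("wrist",c,.07,info)[0][:2]; P.append(p);K.append(k); print(k,c.round(1),np.round(ax,1),p.round(4))
    P=np.array(P);A=L[K]-L[K].mean(0);B=P-P.mean(0);U,_,Vt=np.linalg.svd(A.T@B);Q=(U@Vt).T;c=P.mean(0)-Q@L[K].mean(0)
    print("centre",c.round(4),"yaw",np.degrees(np.arctan2(Q[1,0],Q[0,0])).round(2),"res",((P-(L[K]@Q.T+c))*1000).round(1).tolist())
    w=L[:2]@Q.T+c; print("wells",w.round(4)); return w
E
python3 - <<'E'
from meas import *
o=bot.get_obs();i=bot.camera_info("wrist");cv2.imwrite("pics/wrist3.png",bot.camera("wrist"));print(o["ee_pos"],o["tcp_rot"])
w=block("pics/wrist3.png",i)
for q in w: print("TCP->well tool",rowsto(np.r_[q,.07]-o["ee_pos"]).round(4))
E
```

```text
time: 3.47
ee_pos: [0.4524, -0.1544, 0.172]
tcp_rot: [-179.9, 0.1, 38.5]
wrist_force: [1.1, 0.0, -0.0]
opening: 0.0076
grasp_force: 59.3
time: 3.88
ee_pos: [0.4136, 0.0037, 0.1723]
tcp_rot: [-179.9, 0.1, 19.9]
wrist_force: [0.7, 0.1, -0.4]
opening: 0.0073
grasp_force: 59.3
time: 4.13
ee_pos: [0.4148, 0.0007, 0.1727]
tcp_rot: [-180.0, 0.0, 20.1]
wrist_force: [0.5, 0.5, 0.4]
opening: 0.0078
grasp_force: 59.3
[0.41477396 0.00071578 0.17273113] [-1.79996353e+02  4.94164895e-02  2.00694778e+01]
0 [319.7 125.5] [28.9 29.2] [0.4731 0.0203]
1 [319.8  45.2] [31.4 34.1] [0.5258 0.0395]
2 [361.1 156.8] [20.1 21.1] [ 0.4617 -0.0191]
5 [278.2 156.9] [20.7 21.6] [0.4391 0.043 ]
centre [0.4993 0.0299] yaw 20.09 res [[0.1, 0.0], [0.1, 0.1], [-0.1, -0.1], [-0.1, -0.0]]
wells [[0.473  0.0202]
 [0.5256 0.0395]]
TCP->well tool [0.0614 0.0016 0.1027]
TCP->well tool [0.1174 0.0015 0.1027]
```

View pics/wrist3.png

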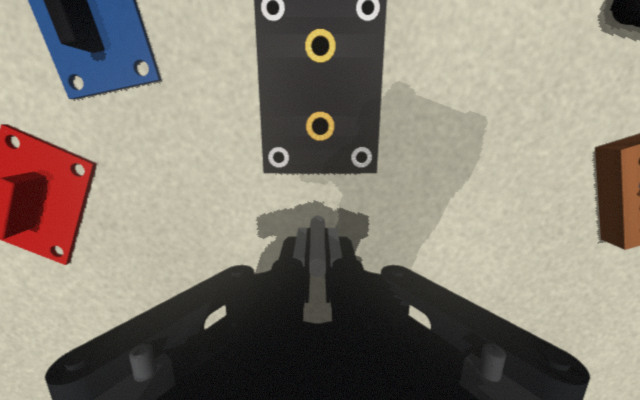

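The picture shows the block square to the tool, with wells at (320,46) and (320,126), and the pin tip at (317,218). The well positions agree with the first measurement to 0.3 mm. I'll hover over well1.

```bash
python3 -m pendant '[{"tx":0.04,"ty":0.0017,"jaw":0},{"tx":0.08,"ty":0.0017,"jaw":0},{"tx":0.1158,"ty":0.0017,"jaw":0},{"tx":0.1158,"ty":0.0017,"tz":0.015,"jaw":0},{"tx":0.1158,"ty":0.0017,"tz":0.03,"jaw":0}]'
python3 -m pendant '[{"tz":0.007,"jaw":0},{"tz":0.007,"jaw":0},{"tz":0.007,"jaw":0},{"tz":0.007,"jaw":0}]'
python3 - <<'E'
from meas import *
o=bot.get_obs();print(o["ee_pos"],o["tcp_rot"],rowsto(np.r_[.5256,.0395,.07]-o["ee_pos"]).round(4))
a=bot.camera("side");b=bot.camera("wrist");cv2.imwrite("pics/side4.png",a);cv2.imwrite("pics/wrist4.png",b)
print("well1 px",proj("side",[[.5256,.0395,.07]]),proj("wrist",[[.5256,.0395,.07]]),"vertical pin foot px",proj("side",[o["ee_pos"]-[0,0,.058]]),proj("wrist",[o["ee_pos"]-[0,0,.058]]))
cv2.imwrite("pics/crop4.png",np.hstack([cv2.resize(a[160:240,285:365],(400,400),interpolation=3),cv2.resize(b[180:280,270:370],(400,400),interpolation=3)]))
E
```

```text
time: 4.6
ee_pos: [0.5263, 0.0384, 0.1417]
tcp_rot: [-180.0, 0.1, 20.0]
wrist_force: [-0.4, -0.7, -1.3]
opening: 0.0075
grasp_force: 59.3
time: 4.93
ee_pos: [0.5245, 0.0385, 0.1373]
tcp_rot: [180.0, -0.1, 20.0]
wrist_force: [-0.5, 0.1, -1.1]
opening: 0.0077
grasp_force: 59.3
[0.52448446 0.03848489 0.13732063] [ 1.79979559e+02 -7.21074162e-02  1.99575799e+01] [ 0.0014 -0.0006  0.0673]
well1 px [[325.33070941 202.57063833]] [[317.11594225 214.89224778]] vertical pin foot px [[324.81728126 199.49072545]] [[317.97637659 221.47563162]]
```

View pics/crop4.png

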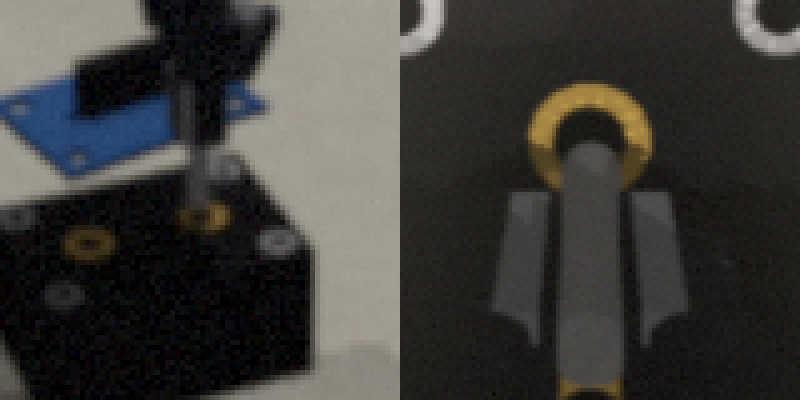

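Run:
```python
from meas import *
o=bot.get_obs();a=cv2.cvtColor(cv2.imread("pics/side4.png"),6);b=cv2.cvtColor(cv2.imread("pics/wrist4.png"),6)
print(a[184:208:2,316:336]);print("w",b[208:224,317],b[208:224,314])
for r in (214.5,215.5,216.5):
  for z in(.0773,.0793): print(r,z,rowsto(ray("wrist",(317.5,r),z)[0]-o["ee_pos"]).round(4))
e=o["ee_pos"]; 
for z in (.03,.045,.058): print(z,proj("side",[e-[0,0,z]]).round(1))
```

```text
[[ 71  64  52  38  36  48  51  38  25  13   4  12   9  29  56  87 112 127
  135 146]
 [ 66  62  55  40  37  47  51  39  23   9  13  14  15  44  98 138 155 157
  158 156]
 [ 56  55  61  71  75  72  60  47  26  23  35  38  50  79 119 144 154 157
  156 155]
 [120 127 139 149 150 139 109  68  58  63  83 105 108 111 118 118 126 142
  151 156]
 [150 150 148 141 133 120  98  68  62  61  76 100  97  86  88  88  78  86
  124 147]
 [ 82  73  62  56  44  40  47  54  61  63  76  89  86  72  79  96  91  59
   65 107]
 [ 16  22   8  17  14  25  40  57  55  57  54  47  51  42  43  38  38  31
   10  39]
 [  7  17   9   8  14  19  37  52  60  54  49  36  25  18  14  27  22  22
   20  25]
 [  3   7  16   8  16  26  37  50  55  58  61  54  49  35  20  21  12  13
   17  22]
 [ 14  15  11  13  30  46  46  39  35  37  44  71  90  87  61  25  20  10
   16  13]
 [ 15   1  15  13  21  34  40  33  32  35  55  72  88  81  52  26  16  17
   14  17]
 [ 11   5   7   2   9  19  15  15  19  26  38  38  29  21  16  18  20  17
   20  22]]
w [31 20 27 25 28 24 28 54 75 82 80 80 81 80 72 68] [34 25 24 26 31 26 25 33 58 71 76 77 72 68 68 62]
214.5 0.0773 [ 0.0041 -0.0001  0.0602]
214.5 0.0793 [ 0.0048 -0.0001  0.0582]
215.5 0.0773 [ 0.0034 -0.0001  0.0602]
215.5 0.0793 [ 0.0041 -0.0001  0.0582]
216.5 0.0773 [ 0.0027 -0.0001  0.0602]
216.5 0.0793 [ 0.0034 -0.0001  0.0582]
0.03 [[324.7 189.1]]
0.045 [[324.8 194.6]]
0.058 [[324.9 199.4]]
```

```bash
python3 -m pendant '[{"tx":0.0017,"ty":-0.0005,"jaw":0},{"tx":0.0017,"ty":-0.0005,"jaw":0},{"tx":0.0017,"ty":-0.0005,"tz":0.005,"jaw":0},{"tx":0.0017,"ty":-0.0005,"tz":0.01,"jaw":0},{"tx":0.0017,"ty":-0.0005,"tz":0.014,"jaw":0}]'
python3 -m pendant '[{"jaw":0},{"jaw":0}]'
```

```text
time: 5.45
ee_pos: [0.5255, 0.0401, 0.1215]
tcp_rot: [-180.0, 0.0, 20.0]
wrist_force: [0.0, -0.4, -0.7]
opening: 0.0074
grasp_force: 59.3
time: 5.62
ee_pos: [0.5254, 0.04, 0.1218]
tcp_rot: [-180.0, 0.0, 20.0]
wrist_force: [0.5, 0.3, -1.1]
opening: 0.0079
grasp_force: 59.3
```

```bash
python3 -m pendant '[{"tz":0.006,"jaw":0},{"tz":0.012,"jaw":0},{"tz":0.018,"jaw":0},{"tz":0.022,"jaw":0},{"tz":0.022,"jaw":0}]'
python3 -m pendant '[{"jaw":0.015},{"jaw":0.02},{"jaw":0.03},{"jaw":0.03},{"jaw":0.03}]'
python3 -m pendant '[{"tz":-0.02,"jaw":0.03},{"tz":-0.05,"jaw":0.03},{"tz":-0.09,"jaw":0.03},{"tx":-0.02,"tz":-0.1,"jaw":0.03},{"tx":-0.06,"tz":-0.1,"jaw":0.03}]'
python3 -m pendant '[{"jaw":0.03},{"jaw":0.03}]'
python3 - <<'E'
from meas import *
o=bot.get_obs();a=bot.camera("side");b=bot.camera("wrist");cv2.imwrite("pics/side5.png",a);cv2.imwrite("pics/wrist5.png",b)
u,v=proj("wrist",[[.5256,.0395,.07]])[0].astype(int);print(u,v,o["ee_pos"])
v=max(v,40)
cv2.imwrite("pics/crop5.png",np.hstack([cv2.resize(a[160:240,285:365],(400,400),interpolation=3),cv2.resize(b[v-40:v+40,u-40:u+40],(400,400),interpolation=3)]))
E
```

```text
time: 6.03
ee_pos: [0.5253, 0.0399, 0.099]
tcp_rot: [-180.0, 0.1, 20.0]
wrist_force: [1.4, -0.1, -0.8]
opening: 0.0078
grasp_force: 59.3
time: 6.45
ee_pos: [0.5258, 0.0401, 0.1005]
tcp_rot: [180.0, -0.0, 20.0]
wrist_force: [-0.8, -0.3, 0.2]
opening: 0.0301
grasp_force: 0.0
time: 6.87
ee_pos: [0.472, 0.0201, 0.2035]
tcp_rot: [179.9, -0.3, 20.1]
wrist_force: [-0.2, -0.3, 0.5]
opening: 0.03
grasp_force: 0.0
time: 7.03
ee_pos: [0.4684, 0.0192, 0.201]
tcp_rot: [180.0, -0.1, 20.0]
wrist_force: [-0.5, -0.3, -0.5]
opening: 0.0298
grasp_force: 0.0
317 127 [0.46838844 0.01915982 0.20102732]
```

View pics/crop5.png

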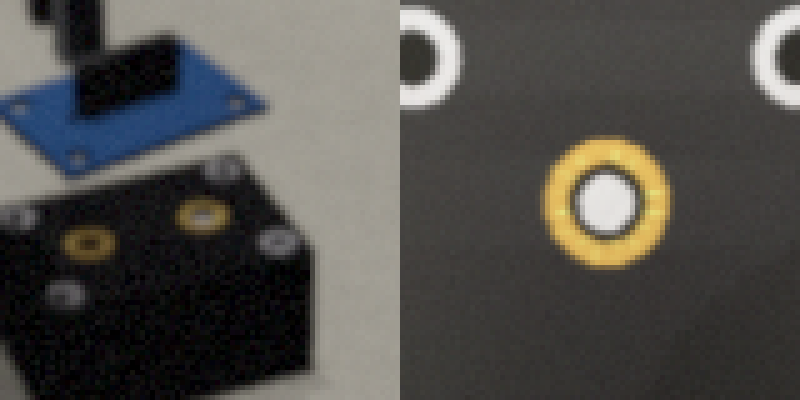

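Both views show the pin centred and home in well1: the side-view ring at (326,203) is filled, and the pin's end face sits inside the collar. Now pin_b.

```bash
python3 -m pendant '[{"tx":-0.006,"ty":0.04,"jaw":0.03},{"tx":-0.012,"ty":0.08,"jaw":0.03},{"tx":-0.018,"ty":0.12,"jaw":0.03},{"tx":-0.024,"ty":0.16,"jaw":0.03},{"tx":-0.03,"ty":0.2,"jaw":0.03}]'
python3 -m pendant '[{"tx":-0.006,"ty":0.035,"turn":-5,"jaw":0.03},{"tx":-0.012,"ty":0.07,"turn":-10,"jaw":0.03},{"tx":-0.018,"ty":0.105,"turn":-15,"jaw":0.03},{"tx":-0.0217,"ty":0.121,"turn":-18.6,"jaw":0.03},{"tx":-0.0217,"ty":0.121,"turn":-18.6,"jaw":0.03}]'
python3 -m pendant '[{"jaw":0.03},{"jaw":0.03}]'
python3 - <<'E'
from meas import *
o=bot.get_obs();print(o["ee_pos"],o["tcp_rot"],"to pin_b grasp",rowsto(np.array([.5296,-.3001,.063])-o["ee_pos"]).round(4))
b=bot.camera("wrist");cv2.imwrite("pics/wrist6.png",b)
hsv=cv2.cvtColor(b,40);u,v=proj("wrist",[[.5296,-.3001,.066]])[0].astype(int);print(u,v)
E
```

```text
time: 7.55
ee_pos: [0.5105, -0.1806, 0.1997]
tcp_rot: [-180.0, 0.0, 20.0]
wrist_force: [1.5, 0.2, 0.1]
opening: 0.0302
grasp_force: 0.0
time: 7.97
ee_pos: [0.5313, -0.3032, 0.1982]
tcp_rot: [-179.9, 0.1, 38.6]
wrist_force: [0.6, 1.0, -0.3]
opening: 0.0299
grasp_force: 0.0
time: 8.13
ee_pos: [0.5309, -0.2993, 0.1996]
tcp_rot: [-179.9, 0.0, 38.5]
wrist_force: [0.6, 0.4, 0.2]
opening: 0.0299
grasp_force: 0.0
[ 0.53092658 -0.29926523  0.19958416] [-1.79934588e+02  1.10791388e-02  3.85414031e+01] to pin_b grasp [-0.0016 -0.0002  0.1366]
317 193
```

```bash
python3 -m pendant '[{"tx":-0.0016,"ty":-0.0002,"tz":0.04,"jaw":0.03},{"tx":-0.0016,"ty":-0.0002,"tz":0.08,"jaw":0.03},{"tx":-0.0016,"ty":-0.0002,"tz":0.09,"jaw":0.03},{"tx":-0.0016,"ty":-0.0002,"tz":0.09,"jaw":0.03}]'
python3 -m pendant '[{"tz":0.015,"jaw":0.03},{"tz":0.03,"jaw":0.03},{"tz":0.045,"jaw":0.03},{"tz":0.0465,"jaw":0.03},{"tz":0.0465,"jaw":0.03}]'
python3 -m pendant '[{"jaw":0},{"jaw":0},{"jaw":0},{"jaw":0}]' 60
python3 -m pendant '[{"tz":-0.01,"jaw":0},{"tz":-0.04,"jaw":0},{"tz":-0.08,"jaw":0},{"tz":-0.115,"jaw":0},{"tz":-0.115,"jaw":0}]'
python3 -m pendant '[{"jaw":0},{"jaw":0}]'
python3 - <<'E'
from meas import *
o=bot.get_obs();e=o["ee_pos"];a=bot.camera("side");b=bot.camera("wrist");cv2.imwrite("pics/side7.png",a);cv2.imwrite("pics/wrist7.png",b)
print("expected foot",proj("side",[e-[0,0,.058]]),proj("wrist",[e-[0,0,.058]]))
u,v=proj("side",[e-[0,0,.058]])[0].astype(int);print(u,v);print(cv2.cvtColor(a,6)[v-26:v+6:2,u-10:u+11])
B=cv2.cvtColor(b,6);print(B[208:230,317])
# where standoff must go
c=np.array([.4993,.0300])-.06*0
w=np.array([.473,.0203])-.06*np.array([.9397,.342]); print("to standoff",rowsto(np.r_[w,e[2]]-e).round(4),e,o["tcp_rot"])
E
```

```text
time: 8.52
ee_pos: [0.5277, -0.2987, 0.1073]
tcp_rot: [-179.7, 0.1, 38.6]
wrist_force: [-0.2, 0.4, 1.1]
opening: 0.0301
grasp_force: 0.0
time: 8.93
ee_pos: [0.5297, -0.3005, 0.0655]
tcp_rot: [179.9, -0.0, 38.6]
wrist_force: [0.8, -0.8, -0.2]
opening: 0.0302
grasp_force: 0.0
time: 9.27
ee_pos: [0.53, -0.301, 0.0661]
tcp_rot: [179.8, -0.1, 38.6]
wrist_force: [-0.0, 0.2, 7.5]
opening: 0.0077
grasp_force: 58.6
time: 9.68
ee_pos: [0.531, -0.3018, 0.1882]
tcp_rot: [179.4, -0.2, 38.6]
wrist_force: [0.8, -0.7, -0.0]
opening: 0.0073
grasp_force: 59.2
time: 9.85
ee_pos: [0.5292, -0.3007, 0.1793]
tcp_rot: [180.0, -0.0, 38.6]
wrist_force: [0.7, -0.6, -0.7]
opening: 0.0072
grasp_force: 59.2
expected foot [[335.74673651 296.22258148]] [[318.79946524 221.87188427]]
335 296
[[ 89  62  47  24  19  16  25  44  47  48  33  24  17  21  20  15  15  11
   15  13  12]
 [ 95  63  47  27  18  12  17  40  56  59  58  49  33  20   8  19  16  18
   11   7  23]
 [125  78  48  30   6  16  19  40  53  60  61  53  38  21  11  14  18   7
   18  18  24]
 [140  98  62  30  15  15  14  36  50  61  64  55  34  24  14  1
[... 587 characters left out ...]
1 139 100  74  68  67  72 103 143 165 166 167
  171 173 172]
 [169 168 167 168 169 164 160 139 100  75  70  69  72 105 146 163 169 170
  172 172 171]
 [168 169 169 171 173 171 165 139 101  75  65  69  75 103 143 161 167 165
  166 169 171]
 [168 166 169 166 169 166 166 142 104  75  67  67  74 104 145 163 166 163
  167 167 167]
 [167 167 169 169 167 165 165 154 134 114  98  95 112 139 158 168 167 167
  166 164 164]
 [167 168 169 171 169 167 166 165 161 159 159 160 160 165 166 168 168 168
  168 169 167]]
[49 47 43 47 46 46 69 72 75 73 72 68 63 61 61 61 60 64 60 61 61 61]
to standoff [ 0.0995 -0.305   0.    ] [ 0.52917692 -0.30065986  0.17934098] [ 1.79967581e+02 -1.18775403e-02  3.85997001e+01]
```

pin_b hangs vertical (column 335.5, expected 335.7). Going over well0.

```bash
python3 -m pendant '[{"tx":0.018,"ty":-0.034,"jaw":0},{"tx":0.036,"ty":-0.068,"jaw":0},{"tx":0.054,"ty":-0.102,"jaw":0},{"tx":0.072,"ty":-0.136,"jaw":0},{"tx":0.09,"ty":-0.17,"jaw":0}]'
python3 -m pendant '[{"tx":0.018,"ty":-0.034,"turn":5,"jaw":0},{"tx":0.036,"ty":-0.068,"turn":10,"jaw":0},{"tx":0.054,"ty":-0.102,"turn":15,"jaw":0},{"tx":0.0664,"ty":-0.1159,"turn":18.6,"jaw":0},{"tx":0.0664,"ty":-0.1159,"turn":18.6,"jaw":0}]'
python3 -m pendant '[{"jaw":0},{"tz":0.02,"jaw":0},{"tz":0.038,"jaw":0},{"tz":0.038,"jaw":0},{"tz":0.038,"jaw":0}]'
python3 - <<'E'
from meas import *
o=bot.get_obs();e=o["ee_pos"];a=bot.camera("side");b=bot.camera("wrist");cv2.imwrite("pics/side8.png",a);cv2.imwrite("pics/wrist8.png",b)
print(e,o["tcp_rot"],"to well0",rowsto(np.r_[.473,.0203,.07]-e).round(4))
print("exp foot",proj("side",[e-[0,0,.06]]),proj("wrist",[e-[0,0,.06]]))
B=cv2.cvtColor(b,6); print(B[208:224,317]); print(B[222:232:3,300:334])
u,v=proj("side",[e-[0,0,.06]])[0].astype(int); print(cv2.cvtColor(a,6)[v-8:v+8:2,u-8:u+9])
for r in(214,215,216,217): print(r,rowsto(ray("wrist",(317.5,r),e[2]-.06)[0]-e).round(4))
block("pics/wrist8.png",bot.camera_info("wrist"),skip=(0,1))
E
```

```text
time: 10.37
ee_pos: [0.4921, -0.1101, 0.1775]
tcp_rot: [-179.9, 0.1, 38.6]
wrist_force: [1.1, -0.6, -0.1]
opening: 0.0081
grasp_force: 59.2
time: 10.78
ee_pos: [0.4721, 0.0235, 0.1779]
tcp_rot: [-179.9, 0.1, 20.0]
wrist_force: [0.8, -0.6, -0.9]
opening: 0.0076
grasp_force: 59.2
time: 11.2
ee_pos: [0.4723, 0.0194, 0.1399]
tcp_rot: [-180.0, 0.2, 20.0]
wrist_force: [0.9, -0.1, 0.5]
opening: 0.0078
grasp_force: 59.2
[0.47228534 0.01942173 0.13988781] [-1.79960687e+02  1.52756533e-01  1.99718210e+01] to well0 [ 0.001  -0.0006  0.0699]
exp foot [[302.13636653 204.68132712]] [[317.62051919 220.67433935]]
[17 25 20 25 25 37 79 87 87 88 87 88 86 85 79 75]
[[30 30 27 32 46 61 70 73 75 81 80 71 72 71 72 69 75 79 80 87 86 83 71 71
  70 71 73 71 68 58 35 24 22 23]
 [32 33 28 32 31 34 38 54 75 81 75 73 75 72 70 73 71 70 73 73 73 74 71 71
  70 68 60 38 35 24 24 27 24 26]
 [79 78 79 80 75 71 68 54 34 31 57 70 71 71 70 72 73 71 72 70 73 70 74 72
  56 32 32 48 70 75 75 76 76 77]
 [88 88 86 83 73 71 63 41 31 31 51 72 71 71 73 74 72 72 73 72 71 72 70 69
  57 31 29 39 59 70 72 79 84 84]]
[[154 151 146 13
[... 279 characters left out ...]
 8  17   8  23  47  60  56  57  37  26  19  18  19  19  24]
 [ 14  11   9   6  25  29  44  64  73  74  75  68  56  39  16  20  15]
 [ 12  18   0  28  44  48  38  26  36  33  53  78  90  72  38  23  12]
 [ 10   5  14  19  25  39  42  34  47  61  70  79  71  45  22  18  18]]
214 [ 0.0049 -0.0001  0.06  ]
215 [ 0.0042 -0.0001  0.06  ]
216 [ 0.0034 -0.0001  0.06  ]
217 [ 0.0027 -0.0001  0.06  ]
2 [361.7 244.5] [16.5 17.5] [ 0.4621 -0.0193]
3 [367.2  95.9] [28.3 29. ] [0.5603 0.0173]
4 [264.  96.] [28.8 35.9] [0.5376 0.0799]
5 [272.2 244.6] [19.2 20.3] [0.4393 0.0436]
centre [0.4998 0.0304] yaw 20.27 res [[-0.4, -0.7], [0.3, -0.1], [0.4, 0.6], [-0.3, 0.2]]
wells [[0.4736 0.0207]
 [0.5261 0.0401]]
```

```bash
python3 -m pendant '[{"tx":0.0009,"ty":-0.0005,"jaw":0},{"tx":0.0009,"ty":-0.0005,"jaw":0},{"tx":0.0009,"ty":-0.0005,"tz":0.006,"jaw":0},{"tx":0.0009,"ty":-0.0005,"tz":0.012,"jaw":0},{"tx":0.0009,"ty":-0.0005,"tz":0.016,"jaw":0}]'
python3 -m pendant '[{"jaw":0},{"jaw":0}]'
```

```text
time: 11.72
ee_pos: [0.4735, 0.021, 0.1241]
tcp_rot: [180.0, 0.0, 20.0]
wrist_force: [0.1, -2.5, 1.1]
opening: 0.0074
grasp_force: 59.6
time: 11.88
ee_pos: [0.4733, 0.021, 0.1242]
tcp_rot: [-180.0, 0.1, 20.0]
wrist_force: [-0.7, -1.1, -2.1]
opening: 0.008
grasp_force: 59.5
```

```bash
python3 -m pendant '[{"ty":0.0006,"jaw":0},{"ty":0.0006,"tz":0.006,"jaw":0},{"ty":0.0006,"tz":0.012,"jaw":0},{"ty":0.0006,"tz":0.018,"jaw":0},{"ty":0.0006,"tz":0.0235,"jaw":0}]'
python3 -m pendant '[{"jaw":0},{"jaw":0}]'
```

```text
time: 12.3
ee_pos: [0.4738, 0.0206, 0.1004]
tcp_rot: [-180.0, 0.0, 20.0]
wrist_force: [-0.3, -0.7, 1.7]
opening: 0.0077
grasp_force: 59.4
time: 12.47
ee_pos: [0.4736, 0.0207, 0.1007]
tcp_rot: [-180.0, 0.0, 20.0]
wrist_force: [-0.8, -0.9, -1.6]
opening: 0.0078
grasp_force: 59.3
```

```bash
python3 -m pendant '[{"jaw":0.015},{"jaw":0.02},{"jaw":0.03},{"jaw":0.03},{"jaw":0.03}]'
python3 -m pendant '[{"tz":-0.02,"jaw":0.03},{"tz":-0.05,"jaw":0.03},{"tz":-0.09,"jaw":0.03},{"tx":-0.02,"tz":-0.1,"jaw":0.03},{"tx":-0.06,"tz":-0.1,"jaw":0.03}]'
python3 -m pendant '[{"jaw":0.05},{"jaw":0.05}]'
python3 - <<'E'
from meas import *
i=bot.camera_info("wrist");b=bot.camera("wrist");cv2.imwrite("pics/wrist9.png",b);w=block("pics/wrist9.png",i,skip=(0,1))
hsv=cv2.cvtColor(b,40);print(bot.get_obs()["ee_pos"])
for q in w:
    u,v=proj("wrist",[[*q,.07]],i)[0].round().astype(int);S=hsv[v-8:v+9,u-8:u+9]; m=((S[:,:,1]<60)&(S[:,:,2]>130)).astype(np.uint8)
    for ar,c,mm in comps(m,10): print("pin top px",ar,(c+[u-8,v-8]).round(1),"well px",u,v,ray("wrist",c+[u-8,v-8],.068,i)[0].round(4),"diam mm",cv2.minEnclosingCircle(cv2.findContours(mm,0,1)[0][0])[1]*2/276.6*(i["extrinsics"][2][3]-.068)*1000)
E
python3 -m pendant '[{"tx":0.017,"ty":-0.038,"jaw":0.05},{"tx":0.034,"ty":-0.076,"jaw":0.05},{"tx":0.051,"ty":-0.114,"jaw":0.05},{"tx":0.068,"ty":-0.152,"jaw":0.05},{"tx":0.084,"ty":-0.19,"jaw":0.05}]'
python3 -m pendant '[{"turn":-5.5,"jaw":0.05},{"turn":-11,"jaw":0.05},{"turn":-11,"jaw":0.05},{"turn":-11,"jaw":0.05}]'
python3 - <<'E'
from meas import *
o=bot.get_obs();i=bot.camera_info("wrist");b=bot.camera("wrist");cv2.imwrite("pics/wrist10.png",b);hsv=cv2.cvtColor(b,40);print(o["ee_pos"],o["tcp_rot"])
np.savez("w10.npz",mtx=i["mtx"],extrinsics=i["extrinsics"])
m=cv2.inRange(hsv,(105,110,40),(125,255,255))
for ar,c,mm in comps(m,500):
    ct=max(cv2.findContours(mm,0,1)[0],key=cv2.contourArea)[:,0]; x=cv2.boundingRect(ct); R=cv2.minAreaRect((ray("wrist",ct,.006,i)[:,:2]*1000).astype(np.float32)); print(ar,c,x,R)
E
```

```text
time: 12.88
ee_pos: [0.474, 0.0206, 0.1015]
tcp_rot: [180.0, -0.0, 20.0]
wrist_force: [-0.3, 0.1, 0.8]
opening: 0.03
grasp_force: 0.0
time: 13.3
ee_pos: [0.4201, 0.0005, 0.2043]
tcp_rot: [179.9, -0.3, 20.1]
wrist_force: [0.4, -0.9, 0.3]
opening: 0.0301
grasp_force: 0.0
time: 13.47
ee_pos: [0.4167, -0.0003, 0.2021]
tcp_rot: [180.0, -0.1, 20.0]
wrist_force: [0.1, 0.9, -0.7]
opening: 0.05
grasp_force: 0.0
2 [354.1 154.2] [17.9 18.7] [ 0.4619 -0.0191]
3 [358.3  23.9] [21.9 24.2] [0.5595 0.0167]
4 [275.9  24.1] [21.9 24. ] [0.5369 0.0787]
5 [280.6 154.5] [18.7 19.3] [0.439  0.0431]
centre [0.4994 0.0298] yaw 20.06 res [[0.1, -0.1], [0.0, 0.0], [0.1, -0.0], [-0.2, 0.1]]
wells [[0.4731 0.0202]
 [0.5257 0.0395]]
[ 4.17514793e-01 -4.78863019e-05  2.01776755e-01]
pin top px 103 [317.1 126.6] well px 317 127 [0.4731 0.0205 0.068 ] diam mm 10.349482013105682
pin top px 128 [317.5  57.9] well px 317 57 [0.5254 0.0391 0.068 ] diam mm 11.556288809215273
time: 13.93
ee_pos: [0.4403, 0.1845, 0.2007]
tcp_rot: [-178.9, 0.0, 22.3]
wrist_force: [0.5, -0.8, 0.1]
opening: 0.05
grasp_force: 0.0
time: 14.27
ee_pos: [0.4407, 0.1809, 0.2007]
tcp_rot: [-179.0, -0.1, 32.7]
wrist_force: [-0.6, 0.4, -0.2]
opening: 0.0505
grasp_force: 0.0
[0.44066031 0.18094411 0.20070279] [-1.78996406e+02 -1.25909246e-01  3.26544707e+01]
8783 [290.92280542 100.37527041] (247, 38, 89, 128) ((491.0449523925781, 251.75111389160156), (128.64913940429688, 90.50840759277344), 31.01816177368164)
```

```bash
python3 -m pendant '[{"jaw":0.05},{"jaw":0.05}]'
python3 - <<'E'
from meas import *
o=bot.get_obs();print(o["q"].round(2),o["ee_pos"],o["tcp_rot"])
E
```

```text
time: 14.48
ee_pos: [0.4404, 0.1804, 0.2012]
tcp_rot: [-179.0, -0.2, 32.7]
wrist_force: [-0.7, -0.9, 0.1]
opening: 0.0499
grasp_force: 0.0
[ 21.72  -5.92  -6.85  89.08   1.01 169.04] [0.44041678 0.18036239 0.20123517] [-1.79008520e+02 -1.75266722e-01  3.26784078e+01]
```

Both pin tops read at their well centres with about 10 mm diameter, so both pins are in. On the way to the cover, joint 6 touched its +180° limit and left a 1° tool tilt. I'll move over the cover away from that limit and see whether the tilt clears.

```bash
python3 -m pendant '[{"tx":0.02,"ty":-0.008,"jaw":0.05},{"tx":0.04,"ty":-0.016,"jaw":0.05},{"tx":0.05,"ty":-0.02,"jaw":0.05},{"tx":0.05,"ty":-0.02,"jaw":0.05},{"tx":0.05,"ty":-0.02,"jaw":0.05}]'
python3 - <<'E'
from meas import *
o=bot.get_obs();print(o["q"].round(2),o["ee_pos"].round(4),o["tcp_rot"].round(2))
i=dict(np.load("w10.npz")); hsv=cv2.cvtColor(cv2.imread("pics/wrist10.png"),40)
x,y,w,h=247,38,89,128; S=hsv[y:y+h,x:x+w]; m=(S[:,:,2]<60).astype(np.uint8)
for ar,c,mm in comps(m,200):
    ct=max(cv2.findContours(mm,0,1)[0],key=cv2.contourArea)[:,0]+[x,y]; print(ar,c+[x,y],cv2.boundingRect(ct),cv2.minAreaRect((ray("wrist",ct,.04,i)[:,:2]*1000).astype(np.float32)))
R=cv2.RQDecomp3x3
E
```

```text
time: 14.9
ee_pos: [0.4713, 0.2242, 0.2015]
tcp_rot: [-179.0, -0.1, 32.8]
wrist_force: [-0.6, -0.4, 0.3]
opening: 0.05
grasp_force: 0.0
[ 24.95   0.36  -0.79  88.87   1.   172.15] [0.4713 0.2242 0.2015] [-1.7901e+02 -1.1000e-01  3.2790e+01]
```

The tilt (tool tip 1° toward +tangential) is stored in the commanded pose. The mirrored limit (joint 6 at −180°) should undo it the same way. I'll unwind joint 6 at height, which also gets away from the + limit.

```bash
python3 -m pendant '[{"turn":-7,"jaw":0.05},{"turn":-14,"jaw":0.05},{"turn":-21,"jaw":0.05},{"turn":-28,"jaw":0.05},{"turn":-35,"jaw":0.05}]' | grep rot
python3 -m pendant '[{"turn":-7,"jaw":0.05},{"turn":-14,"jaw":0.05},{"turn":-21,"jaw":0.05},{"turn":-28,"jaw":0.05},{"turn":-35,"jaw":0.05}]' | grep rot
python3 -m pendant '[{"turn":-7,"jaw":0.05},{"turn":-14,"jaw":0.05},{"turn":-21,"jaw":0.05},{"turn":-28,"jaw":0.05},{"turn":-35,"jaw":0.05}]' | grep rot
python3 -m pendant '[{"turn":-7,"jaw":0.05},{"turn":-14,"jaw":0.05},{"turn":-21,"jaw":0.05},{"turn":-28,"jaw":0.05},{"turn":-35,"jaw":0.05}]' | grep rot
python3 -m pendant '[{"turn":-7,"jaw":0.05},{"turn":-14,"jaw":0.05},{"turn":-21,"jaw":0.05},{"turn":-28,"jaw":0.05},{"turn":-35,"jaw":0.05}]' | grep rot
python3 -m pendant '[{"turn":-7,"jaw":0.05},{"turn":-14,"jaw":0.05},{"turn":-21,"jaw":0.05},{"turn":-28,"jaw":0.05},{"turn":-35,"jaw":0.05}]' | grep rot
python3 -m pendant '[{"turn":-7,"jaw":0.05},{"turn":-14,"jaw":0.05},{"turn":-21,"jaw":0.05},{"turn":-28,"jaw":0.05},{"turn":-35,"jaw":0.05}]' | grep rot
python3 -m pendant '[{"turn":-7,"jaw":0.05},{"turn":-14,"jaw":0.05},{"turn":-21,"jaw":0.05},{"turn":-28,"jaw":0.05},{"turn":-35,"jaw":0.05}]' | grep rot
python3 -m pendant '[{"turn":-7,"jaw":0.05},{"turn":-14,"jaw":0.05},{"turn":-21,"jaw":0.05},{"turn":-28,"jaw":0.05},{"turn":-35,"jaw":0.05}]' | grep rot
python3 -m pendant '[{"turn":-7,"jaw":0.05},{"turn":-14,"jaw":0.05},{"turn":-21,"jaw":0.05},{"turn":-28,"jaw":0.05},{"turn":-28,"jaw":0.05}]'
cat > st.py <<'E'
from meas import *
o=bot.get_obs();y=np.radians(o["tcp_rot"]);Rz,Ry,Rx=[np.array(m) for m in ([[np.cos(y[2]),-np.sin(y[2]),0],[np.sin(y[2]),np.cos(y[2]),0],[0,0,1]],[[np.cos(y[1]),0,np.sin(y[1])],[0,1,0],[-np.sin(y[1]),0,np.cos(y[1])]],[[1,0,0],[0,np.cos(y[0]),-np.sin(y[0])],[0,np.sin(y[0]),np.cos(y[0])]])]
z=(Rz@Ry@Rx)[:,2];print(round(o["time"],2),o["q"].round(2),o["ee_pos"].round(4),o["tcp_rot"].round(2),"tilt deg xy",np.degrees(z[:2]).round(2))
E
python3 st.py
```

```text
tcp_rot: [-179.3, -0.7, 68.1]
tcp_rot: [-179.8, -1.0, 103.1]
tcp_rot: [179.6, -0.9, 138.1]
tcp_rot: [179.1, -0.5, 173.1]
tcp_rot: [179.0, 0.1, -151.9]
tcp_rot: [179.2, 0.6, -116.9]
tcp_rot: [179.7, 1.0, -81.9]
tcp_rot: [-179.7, 0.9, -46.9]
tcp_rot: [-179.2, 0.6, -11.9]
time: 19.07
ee_pos: [0.471, 0.2236, 0.2021]
tcp_rot: [-179.0, 0.1, 16.1]
wrist_force: [-1.0, -0.1, -0.2]
opening: 0.0502
grasp_force: 0.0
19.07 [  24.89    0.23   -0.86   88.87    1.   -171.18] [0.471  0.2236 0.2021] [-1.7901e+02  1.1000e-01  1.6070e+01] tilt deg xy [-0.38  0.92]
```

```bash
python3 -m pendant '[{"turn":-7,"jaw":0.05},{"turn":-12,"jaw":0.05},{"turn":-12,"jaw":0.05}]' >/dev/null; python3 -m pendant '[{"jaw":0.05},{"jaw":0.05}]' >/dev/null; python3 st.py
```

```text
19.48 [  26.69    0.24   -0.87   88.81    0.43 -179.8 ] [0.4652 0.2361 0.2019] [-1.7957e+02 -8.0000e-02  2.6490e+01] tilt deg xy [-0.12  0.42]
```

The mirrored limit works: tilt is down from 1.0° to 0.44°. One more small push.

```bash
python3 -m pendant '[{"turn":-2.3,"jaw":0.05},{"turn":-2.3,"jaw":0.05},{"turn":-2.3,"jaw":0.05}]' >/dev/null; python3 -m pendant '[{"jaw":0.05},{"jaw":0.05}]' >/dev/null; python3 st.py
```

```text
19.9 [ 2.8130e+01  2.5000e-01 -8.7000e-01  8.8790e+01 -3.0000e-02 -1.7992e+02] [0.4603 0.2459 0.2018] [ 1.7998e+02 -1.0000e-01  2.8050e+01] tilt deg xy [0.1  0.02]
```

```bash
python3 -m pendant '[{"turn":7,"jaw":0.05},{"turn":14,"jaw":0.05},{"turn":21,"jaw":0.05},{"turn":28,"jaw":0.05},{"turn":35,"jaw":0.05}]' | grep rot
python3 -m pendant '[{"turn":7,"jaw":0.05},{"turn":14,"jaw":0.05},{"turn":21,"jaw":0.05},{"turn":28,"jaw":0.05},{"turn":35,"jaw":0.05}]' | grep rot
python3 -m pendant '[{"turn":7,"jaw":0.05},{"turn":14,"jaw":0.05},{"turn":21,"jaw":0.05},{"turn":28,"jaw":0.05},{"turn":35,"jaw":0.05}]' | grep rot
python3 -m pendant '[{"turn":7,"jaw":0.05},{"turn":14,"jaw":0.05},{"turn":21,"jaw":0.05},{"turn":28,"jaw":0.05},{"turn":35,"jaw":0.05}]' | grep rot
python3 -m pendant '[{"turn":7,"jaw":0.05},{"turn":14,"jaw":0.05},{"turn":21,"jaw":0.05},{"turn":28,"jaw":0.05},{"turn":37.05,"jaw":0.05}]' | grep rot
python3 -m pendant '[{"tx":-0.04,"ty":-0.005,"jaw":0.05},{"tx":-0.08,"ty":-0.01,"jaw":0.05},{"tx":-0.099,"ty":-0.0107,"jaw":0.05},{"tx":-0.099,"ty":-0.0107,"jaw":0.05},{"tx":-0.099,"ty":-0.0107,"jaw":0.05}]' | grep rot
python3 -m pendant '[{"jaw":0.05},{"jaw":0.05}]' >/dev/null
python3 st.py
python3 - <<'E'
from meas import *
o=bot.get_obs();i=bot.camera_info("wrist");b=bot.camera("wrist");cv2.imwrite("pics/wrist11.png",b);hsv=cv2.cvtColor(b,40)
m=cv2.inRange(hsv,(105,110,40),(125,255,255)); ar,c,mm=max(comps(m,500),key=lambda t:t[0])
ct=max(cv2.findContours(mm,0,1)[0],key=cv2.contourArea)[:,0]; bb=cv2.boundingRect(ct); R=cv2.minAreaRect((ray("wrist",ct,.006,i)[:,:2]*1000).astype(np.float32)); print("plate",ar,c,bb,R)
hull=np.zeros_like(mm);cv2.fillConvexPoly(hull,cv2.convexHull(ct),1)
d=((hsv[:,:,2]<75)&(mm==0)&(hull==1)).astype(np.uint8)
for ar,c,mm in comps(d,100):
    k=max(cv2.findContours(mm,0,1)[0],key=cv2.contourArea)[:,0]; print("handle?",ar,c,cv2.boundingRect(k),cv2.minAreaRect((ray("wrist",k,.04,i)[:,:2]*1000).astype(np.float32)))
# plate holes: bright inside hull
h=((hsv[:,:,1]<90)&(hsv[:,:,2]>90)&(hull==1)).astype(np.uint8); H=[]
for ar,c,mm in comps(h,30): print("hole",ar,c.round(1),ray("wrist",c,.003,i)[0].round(4))
print("to centre",rowsto(np.r_[np.array(R[0])/1000,.035]-o["ee_pos"]).round(4))
E
```

```text
tcp_rot: [-180.0, -0.1, -7.3]
tcp_rot: [-179.9, -0.1, -42.3]
tcp_rot: [-179.9, 0.0, -77.3]
tcp_rot: [-179.9, 0.1, -112.3]
tcp_rot: [-180.0, 0.1, -147.5]
tcp_rot: [-180.0, -0.0, -147.1]
22.57 [ 2.791e+01  1.397e+01  1.429e+01  9.021e+01 -2.000e-02 -5.000e+00] [0.5486 0.2905 0.2024] [-1.7997e+02  1.0000e-01 -1.4709e+02] tilt deg xy [0.11 0.03]
plate 8334 [316.19390449 110.61903048] (274, 50, 88, 126) ((490.9108581542969, 251.72525024414062), (128.98098754882812, 90.4296875), 31.140989303588867)
handle? 1061 [314.84448633 116.4005655 ] (302, 81, 22, 69) ((492.4647216796875, 249.44273376464844), (63.76734924316406, 20.084428787231445), 31.276905059814453)
hole 158 [286.   63.7] [0.4633 0.1968 0.003 ]
hole 108 [348.4  65.9] [0.4295 0.2531 0.003 ]
hole 113 [285.8 161.7] [0.552  0.2502 0.003 ]
hole 118 [342.9 163.7] [0.5182 0.3067 0.003 ]
to centre [ 0.0695 -0.0012  0.1674]
```

```bash
python3 -m pendant '[{"tx":0.035,"ty":-0.0012,"turn":1.8,"jaw":0.05},{"tx":0.0695,"ty":-0.0012,"turn":1.8,"jaw":0.05},{"tx":0.0695,"ty":-0.0012,"tz":0.03,"turn":1.8,"jaw":0.05},{"tx":0.0695,"ty":-0.0012,"tz":0.06,"turn":1.8,"jaw":0.05},{"tx":0.0695,"ty":-0.0012,"tz":0.06,"turn":1.8,"jaw":0.05}]' >/dev/null
python3 -m pendant '[{"tz":0.03,"jaw":0.05},{"tz":0.05,"jaw":0.05},{"tz":0.05,"jaw":0.05},{"tz":0.05,"jaw":0.05}]' ; python3 st.py
python3 - <<'E'
from meas import *
print(rowsto(np.array([.4909,.2517,.037])-bot.get_obs()["ee_pos"]).round(4))
E
```

```text
time: 23.37
ee_pos: [0.4914, 0.252, 0.0927]
tcp_rot: [-180.0, 0.1, -148.9]
wrist_force: [0.2, -0.4, -0.3]
opening: 0.0498
grasp_force: 0.0
23.37 [ 2.716e+01  5.220e+00 -7.760e+00  7.697e+01 -2.000e-02 -3.960e+00] [0.4914 0.252  0.0927] [-1.7997e+02  5.0000e-02 -1.4887e+02] tilt deg xy [0.06 0.  ]
[ 0.0006 -0.      0.0557]
```

```bash
python3 -m pendant '[{"tx":0.0006,"tz":0.02,"jaw":0.05},{"tx":0.0006,"tz":0.04,"jaw":0.05},{"tx":0.0006,"tz":0.055,"jaw":0.05},{"tx":0.0006,"tz":0.055,"jaw":0.05},{"tx":0.0006,"tz":0.055,"jaw":0.05}]'
python3 -m pendant '[{"jaw":0.03},{"jaw":0.02},{"jaw":0},{"jaw":0},{"jaw":0}]' 60
python3 -m pendant '[{"jaw":0},{"jaw":0}]' 80; python3 st.py
```

```text
time: 23.78
ee_pos: [0.4918, 0.2521, 0.0386]
tcp_rot: [-180.0, 0.2, -148.9]
wrist_force: [-0.6, -0.6, -0.2]
opening: 0.05
grasp_force: 0.0
time: 24.2
ee_pos: [0.4922, 0.2522, 0.0386]
tcp_rot: [-179.9, 0.2, -148.9]
wrist_force: [-0.3, -1.1, 7.2]
opening: 0.0129
grasp_force: 59.7
time: 24.37
ee_pos: [0.4922, 0.2522, 0.0386]
tcp_rot: [-179.9, 0.2, -148.9]
wrist_force: [0.3, -0.5, 6.7]
opening: 0.0127
grasp_force: 79.0
24.37 [ 2.715e+01  6.680e+00 -1.227e+01  7.080e+01 -4.000e-02 -3.970e+00] [0.4922 0.2522 0.0386] [-179.95    0.25 -148.88] tilt deg xy [0.24 0.08]
```

```bash
python3 -m pendant '[{"tz":-0.01,"jaw":0},{"tz":-0.03,"jaw":0},{"tz":-0.06,"jaw":0},{"tz":-0.09,"jaw":0},{"tz":-0.12,"jaw":0}]'
python3 -m pendant '[{"tx":0.014,"ty":-0.025,"jaw":0},{"tx":0.028,"ty":-0.05,"jaw":0},{"tx":0.042,"ty":-0.075,"jaw":0},{"tx":0.056,"ty":-0.1,"jaw":0},{"tx":0.07,"ty":-0.125,"jaw":0}]' 
python3 -m pendant '[{"tx":0.014,"ty":-0.025,"turn":3,"jaw":0},{"tx":0.028,"ty":-0.05,"turn":6,"jaw":0},{"tx":0.0374,"ty":-0.0692,"turn":9,"jaw":0},{"tx":0.0374,"ty":-0.0692,"turn":11.05,"jaw":0},{"tx":0.0374,"ty":-0.0692,"turn":11.05,"jaw":0}]' 
python3 -m pendant '[{"jaw":0},{"jaw":0},{"jaw":0}]' ; python3 st.py
python3 - <<'E'
from meas import *
o=bot.get_obs();e=o["ee_pos"];print("to",rowsto(np.array([.5006,.0304,.1186])-e).round(4))
for n in("side","scene","wrist"): cv2.imwrite(f"pics/{n}12.png",bot.camera(n))
for n in("side","scene"):
    hsv=cv2.cvtColor(cv2.imread(f"pics/{n}12.png"),40);m=cv2.inRange(hsv,(105,110,40),(125,255,255))
    for ar,c,mm in comps(m,80):
        ct=max(cv2.findContours(mm,0,1)[0],key=cv2.contourArea)[:,0]; print(n,ar,c,cv2.minAreaRect((ray(n,ct,e[2]-.0386+.006)[:,:2]*1000).astype(np.float32)))
E
```

```text
time: 24.78
ee_pos: [0.4906, 0.2516, 0.1586]
tcp_rot: [-180.0, 0.1, -148.9]
wrist_force: [0.8, 1.6, -2.7]
opening: 0.0128
grasp_force: 78.0
time: 25.2
ee_pos: [0.4954, 0.1074, 0.1575]
tcp_rot: [-180.0, 0.1, -148.9]
wrist_force: [-0.8, 0.3, -2.3]
opening: 0.0124
grasp_force: 78.1
time: 25.62
ee_pos: [0.4994, 0.0289, 0.1574]
tcp_rot: [-180.0, 0.1, -160.1]
wrist_force: [-0.7, 0.1, -2.8]
opening: 0.0125
grasp_force: 78.4
time: 25.87
ee_pos: [0.4994, 0.0307, 0.1569]
tcp_rot: [-180.0, 0.1, -159.8]
wrist_force: [0.3, 0.4, -1.8]
opening: 0.0127
grasp_force: 78.4
25.87 [ 3.500e+00 -2.730e+00 -8.740e+00  8.389e+01  2.000e-02 -1.668e+01] [0.4994 0.0307 0.1569] [-1.7999e+02  1.0000e-01 -1.5982e+02] tilt deg xy [0.1  0.03]
to [-0.001  -0.0007  0.0383]
side 146 [ 10.88356164 106.74657534] ((-485.9386901855469, 570.0576171875), (36.90741729736328, 287.6069641113281), 35.78532028198242)
side 435 [377.42298851 103.4045977 ] ((712.8900146484375, 519.6863403320312), (140.52471923828125, 92.22747039794922), 85.60629272460938)
side 888 [312.9481982  189.72972973] ((497.86474609375, 22.252033233642578), (127.6602783203125, 93.75715637207031), 20.18424415588379)
scene 432 [319.65972222 204.24768519] ((531.090576171875, 39.84811782836914), (66.7526626586914, 85.32941436767578), 18.301776885986328)
scene 1404 [620.54843305 212.00997151] ((903.871337890625, 833.9819946289062), (163.36660766601562, 103.92871856689453), 89.96144104003906)
scene 456 [586.56798246 240.60745614] ((930.5567016601562, 657.4277954101562), (67.56808471679688, 83.94099426269531), 89.4010238647461)
```

```bash
python3 -m pendant '[{"tx":-0.001,"ty":-0.0007,"tz":0.01,"turn":0.1,"jaw":0},{"tx":-0.001,"ty":-0.0007,"tz":0.02,"turn":0.1,"jaw":0},{"tx":-0.001,"ty":-0.0007,"tz":0.028,"turn":0.1,"jaw":0},{"tx":-0.001,"ty":-0.0007,"tz":0.028,"turn":0.1,"jaw":0},{"tx":-0.001,"ty":-0.0007,"tz":0.028,"turn":0.1,"jaw":0}]' >/dev/null
python3 -m pendant '[{"jaw":0},{"jaw":0}]' >/dev/null; python3 st.py
python3 - <<'E'
from meas import *
o=bot.get_obs();e=o["ee_pos"];i=bot.camera_info("wrist")
b=bot.camera("wrist");a=bot.camera("side");cv2.imwrite("pics/wrist13.png",b);cv2.imwrite("pics/side13.png",a)
R=np.array([[np.cos(.35),-np.sin(.35)],[np.sin(.35),np.cos(.35)]])
hs=cv2.cvtColor(a,40);m=cv2.inRange(hs,(105,110,40),(125,255,255));ar,c,mm=[t for t in comps(m,300) if abs(t[1][0]-313)<30][0]
ct=max(cv2.findContours(mm,0,1)[0],key=cv2.contourArea)[:,0]
for d in(((-1,0)),((1,0)),((0,1)),((0,-1))): k=ct[np.argmax(ct@np.array(d))]; print("side extreme",d,k)
zt=e[2]-.0386+.006; C=np.array([[-65,-46],[65,-46],[65,46],[-65,46]])/1000@R.T+[.4993,.03]
print("exp corners side",proj("side",np.c_[C,[zt]*4]).round(1).tolist())
hw=cv2.cvtColor(b,40);mw=cv2.inRange(hw,(105,110,40),(125,255,255));ar,c,mm=max(comps(mw,300),key=lambda t:t[0])
k=cv2.approxPolyDP(cv2.convexHull(max(cv2.findContours(mm,0,1)[0],key=cv2.contourArea)),6,True)[:,0];print("wrist corners",k.tolist());print("exp",proj("wrist",np.c_[C,[zt]*4]).round(1).tolist())
u0,v0,w,h=cv2.boundingRect(k)
print((u0,v0,w,h))
g=np.hstack([cv2.resize(b[:300,160:480],(440,412)),cv2.resize(a[150:250,265:365],(360,360),interpolation=3)[:412] if 0 else cv2.copyMakeBorder(cv2.resize(a[150:250,265:365],(360,360),interpolation=3),0,52,0,0,cv2.BORDER_CONSTANT)])
cv2.imwrite("pics/crop13.png",g)
E
```

```text
26.6 [ 3.390e+00 -2.340e+00 -1.143e+01  8.078e+01  2.000e-02 -1.658e+01] [0.5009 0.0297 0.1292] [-1.7998e+02  1.3000e-01 -1.6003e+02] tilt deg xy [0.13 0.03]
side extreme (-1, 0) [283 194]
side extreme (1, 0) [346 201]
side extreme (0, 1) [293 214]
side extreme (0, -1) [331 182]
exp corners side [[293.1, 213.0], [348.4, 199.6], [332.2, 180.1], [280.3, 191.7]]
wrist corners [[402, 127], [386, 273], [248, 273], [240, 233], [271, 123]]
exp [[230.0, 121.5], [247.4, 327.7], [388.6, 327.5], [405.4, 121.1]]
(240, 123, 163, 151)
```

View pics/crop13.png

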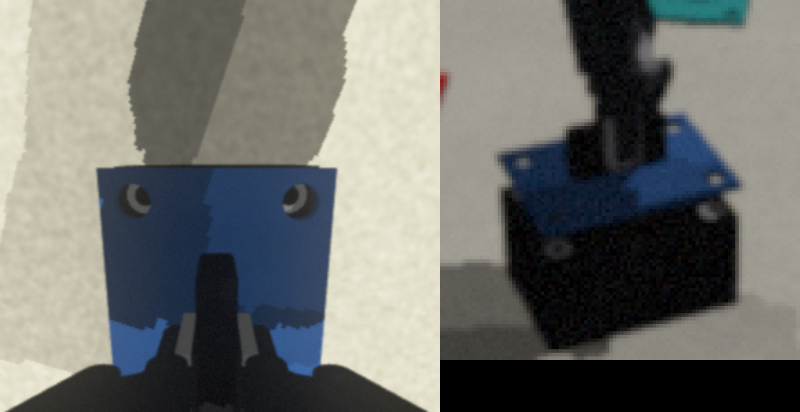

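The plate is above the block. Both far holes, at wrist pixels about (258,144) and (378,145), show the steel rings through them, offset inward by perspective. The plate looks level in the side view. Quantifying:

```bash
cat > fin.py <<'E'
from meas import *
import sys
def check(f,e,i,zu):
    b=cv2.imread(f);hw=cv2.cvtColor(b,40); th=np.radians(20.05);R=np.array([[np.cos(th),-np.sin(th)],[np.sin(th),np.cos(th)]])
    nb=(cv2.inRange(hw,(100,60,20),(130,255,255))==0).astype(np.uint8)
    for l in((-52,-33),(-52,33)):
        q=R@(np.array(l)/1000)+[.4993,.03]; et=proj("wrist",[[*q,zu+.006]],i)[0]; u,v=et.round().astype(int); r=15
        S=nb[v-r:v+r+1,u-r:u+r+1]; C=comps(S,30)
        ar,c,mm=min(C,key=lambda t:np.hypot(*(t[1]-r)));ct=cv2.convexHull(max(cv2.findContours(mm,0,1)[0],key=cv2.contourArea)); (el,ax,_)=cv2.fitEllipse(ct)
        el=np.array(el)+[u-r,v-r]; p=ray("wrist",el,zu+.006,i)[0][:2]
        g=cv2.cvtColor(b,6)[v-r:v+r+1,u-r:u+r+1]; ring=((g>75)&(mm>0)).astype(np.uint8); rc=max(comps(ring,5),key=lambda t:t[0]) if comps(ring,5) else None
        print(l,"hole px",el.round(1),np.round(ax,1),"exp",et.round(1),"err world mm",((p-q)*1000).round(1),"thread exp px",proj("wrist",[[*q,.07]],i)[0].round(1),"ring px",None if rc is None else (rc[1]+[u-r,v-r]).round(1)); yield el
E
python3 - <<'E'
from fin import *
o=bot.get_obs();e=o["ee_pos"];i=bot.camera_info("wrist");zu=e[2]-.0386
A=list(check("pics/wrist13.png",e,i,zu)); print("sep px",np.hypot(*(A[0]-A[1])))
for dz in(-.003,0,.003): print(dz,np.diff(ray("wrist",A,zu+.006+dz,i),axis=0).round(4))
E
```

```text
(-52, -33) hole px [256.9 146. ] [22.8 25.7] exp [256.3 146.4] err world mm [-0.4  0.2] thread exp px [265.2 142.1] ring px [258.4 145.2]
(-52, 33) hole px [377.6 146. ] [22.2 25.2] exp [379.2 146.2] err world mm [ 0.2 -0.8] thread exp px [370.1 141.9] ring px [375.8 145.1]
sep px 120.69787928505643
-0.003 [[-0.0225  0.0621  0.    ]]
0 [[-0.0221  0.0609  0.    ]]
0.003 [[-0.0216  0.0597  0.    ]]
```

```bash
python3 -m pendant '[{"ty":-0.0002,"tz":0.003,"jaw":0},{"ty":-0.0002,"tz":0.006,"jaw":0},{"ty":-0.0002,"tz":0.009,"jaw":0},{"ty":-0.0002,"tz":0.0103,"jaw":0},{"ty":-0.0002,"tz":0.0103,"jaw":0}]'
python3 -m pendant '[{"jaw":0},{"jaw":0},{"jaw":0},{"jaw":0},{"jaw":0}]'; python3 st.py
python3 - <<'E'
from fin import *
o=bot.get_obs();e=o["ee_pos"];i=bot.camera_info("wrist");cv2.imwrite("pics/wrist14.png",bot.camera("wrist"));zu=e[2]-.0386;print("underside",zu)
A=list(check("pics/wrist14.png",e,i,zu))
a=bot.camera("side");cv2.imwrite("pics/side14.png",a);hs=cv2.cvtColor(a,40);m=cv2.inRange(hs,(105,110,40),(125,255,255));ar,c,mm=[t for t in comps(m,300) if abs(t[1][0]-313)<30][0]
k=cv2.approxPolyDP(cv2.convexHull(max(cv2.findContours(mm,0,1)[0],key=cv2.contourArea)),3,True)[:,0];print(k.tolist())
th=np.radians(20.05);R=np.array([[np.cos(th),-np.sin(th)],[np.sin(th),np.cos(th)]]);C=np.array([[-65,-46],[65,-46],[65,46],[-65,46]])/1000@R.T+[.4993,.03]
for z in(zu,zu+.006): print(proj("side",np.c_[C,[z]*4]).round(1).tolist())
E
```

```text
time: 27.12
ee_pos: [0.5005, 0.0295, 0.1179]
tcp_rot: [180.0, 0.1, -160.0]
wrist_force: [1.5, 0.3, -2.4]
opening: 0.0128
grasp_force: 78.4
time: 27.53
ee_pos: [0.5009, 0.0296, 0.1186]
tcp_rot: [-180.0, 0.1, -160.0]
wrist_force: [0.9, 0.4, -3.3]
opening: 0.0128
grasp_force: 78.4
27.53 [ 3.370e+00 -2.180e+00 -1.244e+01  7.962e+01  2.000e-02 -1.660e+01] [0.5009 0.0296 0.1186] [-1.7998e+02  1.1000e-01 -1.6003e+02] tilt deg xy [0.11 0.02]
underside 0.07997601570007354
(-52, -33) hole px [256.9 146. ] [22.7 26. ] exp [256.5 146.7] err world mm [-0.5  0.1] thread exp px [262.2 143.9] ring px [255.7 146.3]
(-52, 33) hole px [377.5 146. ] [22.1 26. ] exp [379.4 146.5] err world mm [ 0.1 -1.1] thread exp px [373.6 143.7] ring px [378.2 146.6]
[[346, 204], [294, 219], [283, 197], [331, 186]]
[[293.5, 219.3], [348.3, 205.8], [332.2, 185.9], [280.8, 197.7]]
[[293.4, 217.0], [348.3, 203.6], [332.2, 183.8], [280.6, 195.5]]
```

```bash
python3 -m pendant '[{"ty":0.0006,"jaw":0},{"ty":0.0006,"jaw":0},{"ty":0.0006,"jaw":0},{"ty":0.0006,"jaw":0},{"ty":0.0006,"jaw":0}]'; python3 st.py
python3 -c "
from workcell import bot
print(bot.job_done())"
```

```text
time: 28.05
ee_pos: [0.5006, 0.0301, 0.1184]
tcp_rot: [-180.0, 0.1, -160.0]
wrist_force: [0.4, -0.1, -3.1]
opening: 0.0125
grasp_force: 78.4
28.05 [ 3.430e+00 -2.200e+00 -1.247e+01  7.962e+01  2.000e-02 -1.654e+01] [0.5006 0.0301 0.1184] [-1.7999e+02  1.0000e-01 -1.6003e+02] tilt deg xy [0.1  0.02]
the job is handed in; nothing more can be done
None
```

I handed the job in at 28 s of robot time: both pins measure home in their wells, and the arm still holds the blue plate level, about 10 mm above the block, its holes centred on the threads to about 0.5 mm; the hand-in gave no verdict.

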